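# Shim the rocking board under the jug

### The arm

A 6-joint arm with a two-finger parallel gripper is mounted at the origin on a cart in front of the work surface, level with it; the furniture and walls round the work are solid. World frame = base frame: x ahead of the robot, y to its left, z up, the work surface at z = 0. Lengths are in m, angles in rad, forces in N, time in s.
With the tool pointing down it reaches from about 0.425 to 0.95 m from the base axis. Payload 3.5 kg.
Tool frame: the origin (TCP) lies on the centre line of the jaws, within the pads' length; the fingertips stand 11 mm ahead of it and the grasp point (between the pads) lies 8 mm behind it; z points along the fingers, y is the line along which they close (so a half turn about z gives the same grasp; the last joint's range is limited). The gripper opens to 85 mm and grips with 20 to 120 N. Pads are 22 mm wide; open, the fingers measure 114 mm over their backs; the gripper's body (76 mm by 85 mm) begins 54 mm behind the grasp point. The pads swing forward as they close: fully open they stand 13 mm farther back than shut.
Start: joints at [1.053, 0.286, 1.577, -0, 1.279, -0.15], TCP at [0.243, 0.63, 0.242] pointing down, gripper open.
Joint ranges: [-2.77, 2.77], [-0.9, 2.22], [0.21, 2.48], [-1.53, 4.67], [0.24, 2.81], [-2.84, 2.84]. Speed limits (rad/s): [2.79, 2.79, 3.14, 3.14, 3.14, 3.14].

### API

Orientations are given as a unit quaternion [x, y, z, w].
In Python, from plant import ctrl gives the robot as it stands.
- The arm moves only by the tool step_arm, never from a script. Its argument "motion" is a list of rows, each an object with "offset": the shift along the tool's x, y, z in m, a list of three; "twist": the turn about the tool's z in degrees. A call has 1 to 12 rows; each row is the pose to reach, as a shift and turn from the pose commanded when the call began, along the tool's axes at that moment; what a row does not reach only later rows make up. A row lasts 1/10 s, in which the tool goes at most 50 mm and 8.59 degrees, less where a joint would pass 70% of its speed; a pose out of reach is approached as far as the arm can. A call with a gripper value outside its range is refused whole. "gripper" is the finger opening in m, from 0 to 0.0854, set as the call begins (left out, the last holds). The fingers move at their own pace and stop on an object; "grip_force" is the grip in N (left out, the last holds). Time passes only in rows, so rows that repeat a pose let the fingers close. It gives the time, the measured TCP pose, the force, the opening and the grip force at its end, in the units of the state.
- ctrl.get_state(): the state, without advancing time (a new reading comes with each control period).
- ctrl.read_camera(name): name is "side" or "top"; returns the picture (400x640x3 uint8, blue, green, red); there is no depth.
- ctrl.calibration(name): a dict with "fx", "fy", "cx", "cy" (pixels), "cam_to_world" (4x4, takes a point from camera to world coordinates). Camera axes: x right, y up, looking along -z (the intrinsics and any distortion apply to the point x, -y, -z); pixel columns grow to the right and rows downward; lengths in m; the calibration is good to about 2 mm. A picture is of the moment at which its call begins. calibration takes no time and is no camera call.
- ctrl.sign_off(): hands the job in; it is judged then, once.
The state is a dict: "time": time; "qpos": joint angles; "dq": joint speeds; "joint_efforts": joint torques, N m; "eef_pos": TCP position; "tcp_rot": TCP orientation; "contact_force": force on the tool from outside, world axes, zero at the start; "wrist_torque": the same for the moment, N m; "opening": opening from 0.0 (shut) to 1.0 (fully open); "finger_force": force on a finger pad.
Only numpy, scipy, OpenCV 4.12 (cv2) and the standard library are available. Lean on these libraries where they do the work, as an engineer would, in place of code of your own. Each camera call takes 0.05 s, during which the arm holds its last target. There are 200 camera calls.

### The job

The wooden board under the jug rocks because its orange foot, below the orange plug, does not reach the worktop. Pick up the yellow tapered shim and slide it, thin end first and flat on the worktop, under the middle of that foot until you feel it drag and sit snugly pinched between foot and worktop; stop there, before the board shifts or lifts. Then let go and leave it there, with the glass, shaker and tin undisturbed.

Things in the scene. Friction and masses are not known exactly. Their poses are not given: they have to be found in the camera images.
- board: Wooden board, 220 (x) by 260 mm (y), underside 24 mm and top 54 mm above the worktop, loose on 3 feet; it carries a jug of greenery (1.2 kg, 360 mm tall) on its far left part; 1.8 kg. Origin on the worktop below the centre of the short foot, 22 mm in from the near and the right edge; x to its far edge, y to its left edge, z up. A 20 mm orange plug on its top lies straight above.
- shim_grip (a point): Centre of the yellow shim's upright grip, 26 mm above the shim's underside. The grip is a flat tab with black ridges, 50 mm long (x), 10 mm thick (y), 46 mm high from the worktop up. x points to the thin tip, y across, z up (the shim lies flat).
- shim_tip (a point): Middle of the thin front edge of the shim, 148 mm in front of the grip's centre, 1 mm above its underside; same axes as the grip.
- glass: Upturned clear tumbler, 69 mm wide, 92 mm high; origin under its centre. Bystander.
- shaker: Salt shaker, 44 mm wide, 90 mm high; origin under its centre. Bystander.
- tin: Small round food tin, 58 mm wide, 72 mm high; origin under its centre. Bystander.
- shim: The whole shim, 173 mm long, about 70 g, dry plastic. Origin on its underside below the grip's centre, axes as the grip. From x = 27 mm to the tip at 148 mm it is 24 mm wide; its top is 14.6 mm high up to x = 38 mm, then slopes evenly down to 2.5 mm at the tip (1 in 9). The slope is shallow enough that it holds where it is left.
- foot_ball (a point): Point on the board's underside straight above the short foot, 24 mm above the board's origin; fixed to the board, same axes. The foot is an orange ball, 22 mm across; its clearance over the worktop is not measured: 4.5 to 11 mm. Once the shim touches it, drag rises by several N within about 5 mm of travel; pushed farther, the shim shoves the board along (or lifts it).
Not all that is in view belongs to the job. Of the things that look like the shim, the larger one is meant.

How it is judged:
On the way:
1. the shim is held in the gripper with its thin end under the short foot (contact force between the fingers and shim above 1 N and x of board in the frame of shim between 0.04 and 0.143 m and y of board in the frame of shim between -0.012 and 0.012 m and height (world z) of shim below 0.004 m), for 0.1 s.
At the end, for the whole second after the job is handed in: The released shim lies flat on the worktop under the short foot (foot within 12 mm of its centre line), gripped between foot and worktop with more than 1 N, and that corner of the board stands less than 1 mm higher than at the start; all at rest (contact force between board and shim above 1 N and x of board in the frame of shim between 0.04 and 0.143 m and y of board in the frame of shim between -0.012 and 0.012 m and height (world z) of board below 0.001 m and angle between shim's own z axis and vertical below 0.05 rad and height (world z) of shim below 0.003 m and linear speed of each of shim, board below 0.01 m/s); the robot touches nothing.
It fails at once if the board's corner is jacked up by more than 1.5 mm (height (world z) of board above 0.0015 m).
It fails at once if the shim is forced against the board with more than 20 N (contact force between board and shim above 20 N).
It fails at once if the board is shoved more than 5 mm (distance of board from where it was at the start of the episode above 0.005 m).
It fails at once if a bystander is moved more than 15 mm (distance of any of glass, shaker, tin from where it was at the start of the episode above 0.015 m).
It also fails if it takes over 69 s, if anything falls off the work surface, if the arm or the gripper's body presses on something with over 40 N, if the wrist force passes 120 N, or if a joint passes its speed limit or range.

## Working session

There is one attempt and no reset: what is moved stays moved. The work goes in short steps, Python scripts to look and compute and a tool call to move; the robot and the scene stay as the last step left them, time stands still between calls to the robot, and variables do not carry over. Pictures are saved under pics/ and viewed, at most 10 in all, crops included, and the job is handed in when it is done.

Besides the shell and the picture viewer there is one more tool, called after ">>>" as name(argument=value, ...) on one line, values as JSON. step_arm: Moves the arm, as the interface text tells. Its arguments: {"type":"object","properties":{"motion":{"type":"array"},"gripper":{"type":"number"},"grip_force":{"type":"number"}},"required":["motion"]}

```bash
mkdir -p pics
cat > h.py <<'E'
import cv2, numpy as np
from plant import ctrl
def pix2w(name,u,v,z):
    c=ctrl.calibration(name);T=np.array(c["cam_to_world"])
    d=T[:3,:3]@np.array([(u-c["cx"])/c["fx"],-(v-c["cy"])/c["fy"],-1.])
    o=T[:3,3];return o+d*(z-o[2])/d[2]
def w2pix(name,p):
    c=ctrl.calibration(name);T=np.array(c["cam_to_world"])
    q=T[:3,:3].T@(np.array(p)-T[:3,3]);return np.array([c["cx"]+c["fx"]*q[0]/-q[2],c["cy"]-c["fy"]*q[1]/-q[2]])
E
python3 - <<'E'
from h import *
for n in("top","side"):
    cv2.imwrite(f"pics/{n}0.png",ctrl.read_camera(n)); c=ctrl.calibration(n); print(c)
print(ctrl.get_state())
E
```

```text
{'fx': 432.57740607218693, 'fy': 432.57740607218693, 'cx': 317.88216381330426, 'cy': 199.22657268049085, 'cam_to_world': array([[-0.00486581,  0.99168376, -0.12860654,  0.39164751],
       [-0.99987097, -0.00285594,  0.01580786,  0.02097095],
       [ 0.01530911,  0.12866687,  0.9915697 ,  1.56664146],
       [ 0.        ,  0.        ,  0.        ,  1.        ]])}
{'fx': 393.40836899180533, 'fy': 393.40836899180533, 'cx': 308.94140918088164, 'cy': 201.19481165413168, 'cam_to_world': array([[-0.99789246,  0.05564746, -0.03337672,  0.54013002],
       [-0.0617504 , -0.65632191,  0.75194976,  1.10432634],
       [ 0.01993822,  0.75242601,  0.65837494,  1.00959315],
       [ 0.        ,  0.        ,  0.        ,  1.        ]])}
{'time': 0.1, 'qpos': array([ 1.05301229e+00,  2.87128646e-01,  1.57803703e+00,  1.71357932e-06,
        1.27861482e+00, -1.49993044e-01]), 'dq': array([-0.00123773, -0.00212287, -0.00233319, -0.00117851, -0.00096198,
       -0.0007052 ]), 'joint_efforts': array([ 1.11117341e-03, -4.07296550e+01, -2.93698758e+01, -1.17657883e-04,
        3.41255523e-03,  5.63580798e-06]), 'eef_pos': array([0.24237889, 0.62936481, 0.24104761]), 'tcp_rot': array([ 1.82860897e-01,  9.83138188e-01, -1.03323879e-03, -3.59273309e-04]), 'contact_force': array([-0.66744097, -0.36413165,  0.11001284]), 'wrist_torque': array([ 0.05309774,  0.02569921, -0.0149532 ]), 'finger_force': 0.0, 'opening': 1.002664535782983}
```

View pics/top0.png

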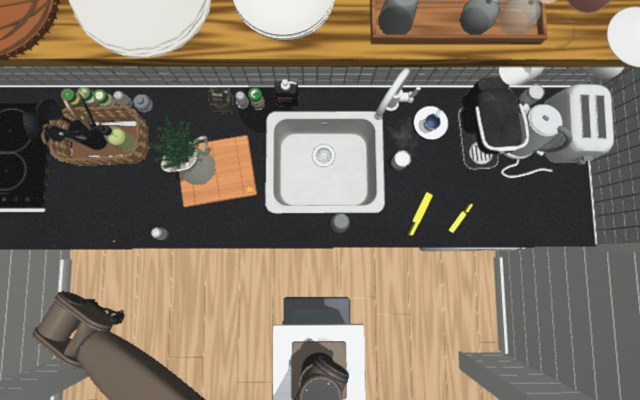

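View pics/side0.png

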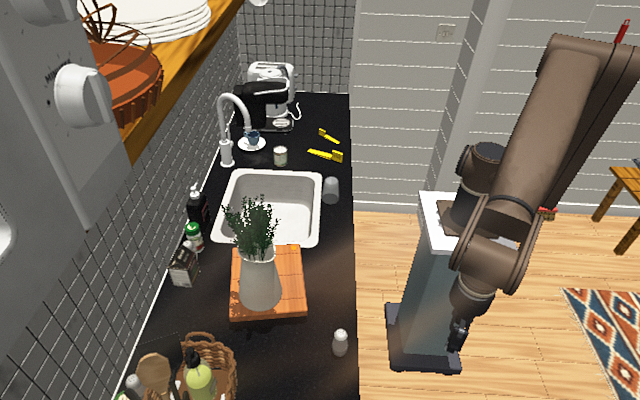

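Candidates for the shim are the long yellow piece at top (421,214) and a shorter one at (461,218). I choose the larger, at (421,214). The plug is near (250,189), glass (341,223), shaker (159,233) and tin (402,160). I'll check with one close crop.

Run:
```python
from h import *
im=ctrl.read_camera("top")
a=cv2.resize(im[175:250,390:490],None,fx=6,fy=6,interpolation=cv2.INTER_CUBIC)
b=cv2.resize(im[125:250,150:350],None,fx=3,fy=3,interpolation=cv2.INTER_CUBIC)[:,:600]
cv2.imwrite("pics/crop1.png",a);cv2.imwrite("pics/crop2.png",b)
hsv=cv2.cvtColor(im,cv2.COLOR_BGR2HSV)
m=cv2.inRange(hsv,(22,120,80),(35,255,255));m[:170]=0;m[260:]=0;m[:,:380]=0
n,l,s,c=cv2.connectedComponentsWithStats(m)
for i in range(1,n):
    if s[i][4]>15:
        p=np.argwhere(l==i)[:,::-1]; w=np.array([pix2w("top",*q,0.006)[:2] for q in p]);mu=w.mean(0);e=np.linalg.svd(w-mu,full_matrices=False)[2][0];t=(w-mu)@e
        print(s[i],mu,e,t.min(),t.max(),mu+e*t.min(),mu+e*t.max())
```

```text
[408 192  25  44 353] [ 0.54542404 -0.3755506 ] [-0.89470026  0.44666705] -0.0804828703644453 0.09317130472053918 [ 0.61743209 -0.41149964] [ 0.46206365 -0.33393405]
[449 203  24  30 193] [ 0.52260006 -0.51959905] [-0.77202466  0.63559258] -0.0710579476737969 0.06007685994774166 [ 0.57745855 -0.56476296] [ 0.47621924 -0.48141465]
```

View pics/crop1.png

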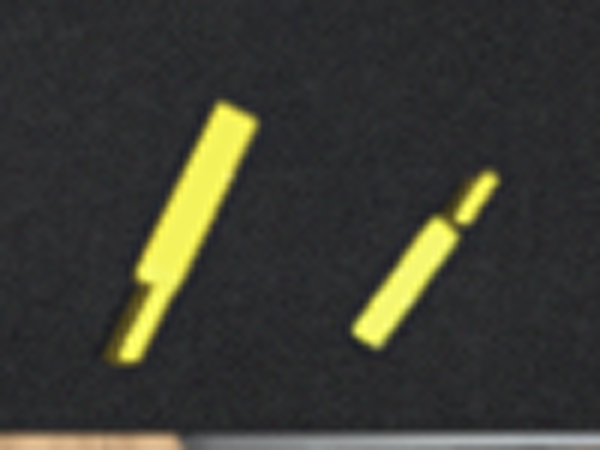

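View pics/crop2.png

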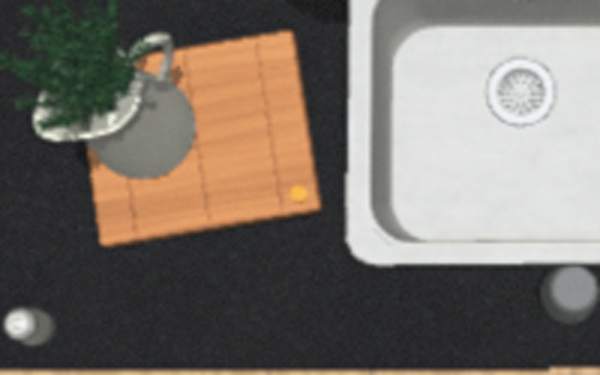

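The crop confirms the larger shim: thin tip up at about (429.7,193.3), grip tab from (418,222) to (412,235). In the board crop the plug is at (249.7,189.7). The near edge runs from (184.3,206.7) to (256.7,194.7), with the sink rim close on the right.

Run:
```python
from h import *
P=lambda u,v,z:pix2w("top",u,v,z)[:2].round(4)
C=lambda x,y:(390+x/6,175+y/6); D=lambda x,y:(150+x/3,125+y/3)
tip=P(*C(238,110),.0025);g1=P(*C(170,285),.046);g2=P(*C(130,360),.046)
gc=(g1+g2)/2;v=tip-gc;print("tip",tip,"grip",gc,g1,g2,"len",np.linalg.norm(v),np.degrees(np.arctan2(v[1],v[0])))
# shoulders
print("shoulder",P(*C(135,275),.0146),P(*C(180,290),.0146))
pl=P(*D(299,194),.054);a=P(*D(103,245),.054);b=P(*D(320,209),.054);c=P(*D(293,30),.054)
print("plug",pl,"nearL",a,"nearR",b,"farR",c,np.linalg.norm(a-b),np.linalg.norm(b-c))
for q in(a-b,c-b):print(np.degrees(np.arctan2(q[1],q[0])))
print("edge",P(250,247,0),P(420,247,0),"sink",P(265,210,0),P(267,115,0),"glass",P(341,228,0),P(341,220,.092),"shaker",P(159,233,.09),"tin",P(402,157,.072))
s=ctrl.get_state();from scipy.spatial.transform import Rotation as R
print(R.from_quat(s["tcp_rot"]).as_matrix().round(3))
# side check of plug/grip
print(w2pix("side",[*pl,.054]),w2pix("side",[*gc,.046]),w2pix("side",[*tip,.002]))
```

```text
tip [ 0.6151 -0.4141] grip [ 0.48295 -0.34525] [ 0.5049 -0.3578] [ 0.461  -0.3327] len 0.1490098822226231 -27.519462595473684
shoulder [ 0.5134 -0.3447] [ 0.5042 -0.3716]
plug [0.6225 0.2374] nearL [0.5629 0.4647] nearR [0.6047 0.2125] farR [0.8208 0.2476] 0.25564052886817457 0.21893199857489992
99.41073759732143
9.225688585142496
edge [0.4225 0.2407] [ 0.4197 -0.3722] sink [0.5559 0.1884] [0.913  0.1848] glass [ 0.4894 -0.0873] [ 0.5111 -0.0812] shaker [0.4693 0.5365] tin [ 0.7354 -0.3014]
[[-0.933  0.36  -0.001]
 [ 0.36   0.933 -0.002]
 [ 0.    -0.002 -1.   ]]
[294.31893586 245.76652303] [338.02934658 150.22336082] [308.69370838 148.39471912]
```

>>> step_arm(motion=[{"offset": [-0.035, -0.033, 0]}, {"offset": [-0.07, -0.066, 0]}, {"offset": [-0.105, -0.098, 0]}, {"offset": [-0.14, -0.131, 0]}, {"offset": [-0.174, -0.164, 0]}, {"offset": [-0.209, -0.196, 0]}, {"offset": [-0.244, -0.229, 0]}, {"offset": [-0.278, -0.262, 0]}, {"offset": [-0.313, -0.295, 0]}, {"offset": [-0.348, -0.327, 0]}, {"offset": [-0.348, -0.327, 0]}], gripper=0.05)

```text
invalid input at $.motion[0]: expected keys offset, twist
```

>>> step_arm(motion=[{"offset": [-0.035, -0.033, 0], "twist": 0}, {"offset": [-0.07, -0.066, 0], "twist": 0}, {"offset": [-0.105, -0.098, 0], "twist": 0}, {"offset": [-0.14, -0.131, 0], "twist": 0}, {"offset": [-0.174, -0.164, 0], "twist": 0}, {"offset": [-0.209, -0.196, 0], "twist": 0}, {"offset": [-0.244, -0.229, 0], "twist": 0}, {"offset": [-0.278, -0.262, 0], "twist": 0}, {"offset": [-0.313, -0.295, 0], "twist": 0}, {"offset": [-0.348, -0.327, 0], "twist": 0}, {"offset": [-0.348, -0.327, 0], "twist": 0}], gripper=0.05)

```text
time: 1.25
eef_pos: [0.4517, 0.1953, 0.2423]
tcp_rot: [0.186, 0.982, -0.001, 0.001]
contact_force: [0.2, -0.0, 0.7]
opening: 0.587
finger_force: 0.0
```

>>> step_arm(motion=[{"offset": [-0.02, -0.045, 0], "twist": 1}, {"offset": [-0.04, -0.09, 0], "twist": 1}, {"offset": [-0.06, -0.134, 0], "twist": 2}, {"offset": [-0.081, -0.179, 0], "twist": 3}, {"offset": [-0.101, -0.224, 0], "twist": 4}, {"offset": [-0.121, -0.269, 0], "twist": 5}, {"offset": [-0.142, -0.314, 0], "twist": 6}, {"offset": [-0.162, -0.358, 0], "twist": 6.4}, {"offset": [-0.182, -0.403, 0.02], "twist": 6.4}, {"offset": [-0.203, -0.448, 0.04], "twist": 6.4}, {"offset": [-0.223, -0.493, 0.06], "twist": 6.4}, {"offset": [-0.223, -0.493, 0.1], "twist": 6.4}], gripper=0.05)

```text
time: 2.45
eef_pos: [0.483, -0.3466, 0.1455]
tcp_rot: [0.239, 0.971, -0.003, 0.004]
contact_force: [0.3, -0.1, 0.1]
opening: 0.586
finger_force: 0.0
```

Run:
```python
from h import *
im=ctrl.read_camera("top"); sd=ctrl.read_camera("side")
a=cv2.resize(im[170:250,380:480],None,fx=4,fy=4,interpolation=cv2.INTER_CUBIC)
b=cv2.resize(sd[90:170,280:380],None,fx=4,fy=4,interpolation=cv2.INTER_CUBIC)
cv2.imwrite("pics/near.png",np.hstack([a,b]))
s=ctrl.get_state();from scipy.spatial.transform import Rotation as R
print(s["eef_pos"],R.from_quat(s["tcp_rot"]).as_matrix().round(3))
```

```text
[ 0.4775203  -0.33879217  0.13518109] [[-0.886  0.463 -0.009]
 [ 0.463  0.886  0.01 ]
 [ 0.013  0.004 -1.   ]]
```

View pics/near.png

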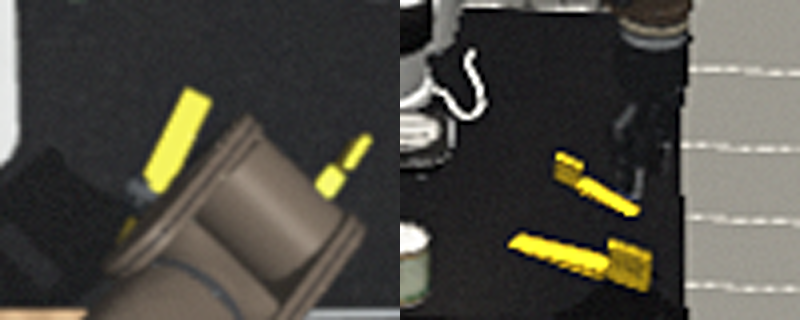

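The shim tab lies just below the gripper: its top is near (418,225) in the top view, and the side view shows the tab near (437,155). I'll let the arm settle, then read the pose.

>>> step_arm(motion=[{"offset": [0, 0, 0], "twist": 0}, {"offset": [0, 0, 0], "twist": 0}, {"offset": [0, 0, 0], "twist": 0}])

```text
time: 2.85
eef_pos: [0.482, -0.3404, 0.1451]
tcp_rot: [0.237, 0.972, -0.001, 0.002]
contact_force: [0.1, 0.2, -0.1]
opening: 0.581
finger_force: 0.0
```

Run:
```python
from h import *
s=ctrl.get_state();from scipy.spatial.transform import Rotation as R
p=s["eef_pos"];M=R.from_quat(s["tcp_rot"]).as_matrix();print(p,M.round(3))
g=np.array([.483,-.3453,.018]);print((M.T@(g-p)).round(4))
```

```text
[ 0.48202793 -0.34043274  0.14505256] [[-0.888  0.46   0.003]
 [ 0.46   0.888 -0.003]
 [-0.004 -0.001 -1.   ]]
[-0.0026 -0.0037  0.1271]
```

>>> step_arm(motion=[{"offset": [-0.003, -0.004, 0.03], "twist": 0}, {"offset": [-0.003, -0.004, 0.06], "twist": 0}, {"offset": [-0.003, -0.004, 0.09], "twist": 0}, {"offset": [-0.003, -0.004, 0.11], "twist": 0}, {"offset": [-0.003, -0.004, 0.125], "twist": 0}, {"offset": [-0.003, -0.004, 0.125], "twist": 0}, {"offset": [-0.003, -0.004, 0.125], "twist": 0}])

```text
time: 3.55
eef_pos: [0.4823, -0.3459, 0.0186]
tcp_rot: [0.237, 0.971, -0.001, 0.001]
contact_force: [1.1, -0.2, -0.2]
opening: 0.584
finger_force: 0.0
```

>>> step_arm(motion=[{"offset": [0, 0, 0], "twist": 0}, {"offset": [0, 0, 0], "twist": 0}, {"offset": [0, 0, 0], "twist": 0}, {"offset": [0, 0, 0], "twist": 0}, {"offset": [0, 0, 0], "twist": 0}, {"offset": [0, 0, 0], "twist": 0}], gripper=0.0, grip_force=40)

```text
time: 4.15
eef_pos: [0.4822, -0.3462, 0.0187]
tcp_rot: [0.238, 0.971, -0.0, 0.001]
contact_force: [0.3, 0.8, 6.0]
opening: 0.11
finger_force: 41.2
```

>>> step_arm(motion=[{"offset": [0, 0, -0.02], "twist": 0}, {"offset": [0, 0, -0.05], "twist": 0}, {"offset": [0, 0, -0.09], "twist": 0}, {"offset": [0, 0, -0.13], "twist": 0}, {"offset": [0, 0, -0.13], "twist": 0}])

```text
time: 4.65
eef_pos: [0.4842, -0.3484, 0.1543]
tcp_rot: [0.237, 0.971, -0.003, 0.005]
contact_force: [0.3, -0.0, -0.4]
opening: 0.113
finger_force: 40.3
```

>>> step_arm(motion=[{"offset": [0.016, 0.026, 0], "twist": -2}, {"offset": [0.041, 0.066, 0], "twist": -5}, {"offset": [0.068, 0.11, 0], "twist": -9}, {"offset": [0.095, 0.154, 0], "twist": -13}, {"offset": [0.122, 0.198, 0], "twist": -17}, {"offset": [0.149, 0.242, 0], "twist": -21}, {"offset": [0.176, 0.285, 0], "twist": -25}, {"offset": [0.203, 0.329, 0], "twist": -29}, {"offset": [0.23, 0.373, 0], "twist": -33}, {"offset": [0.257, 0.417, 0], "twist": -36}, {"offset": [0.282, 0.457, 0], "twist": -37}, {"offset": [0.292, 0.473, 0], "twist": -37}])

```text
time: 5.85
eef_pos: [0.439, 0.2116, 0.1462]
tcp_rot: [-0.085, 0.996, 0.0, -0.001]
contact_force: [0.5, 0.1, -1.0]
opening: 0.108
finger_force: 40.3
```

>>> step_arm(motion=[{"offset": [0, 0, 0.01], "twist": 0}, {"offset": [0, 0, 0.04], "twist": 0}, {"offset": [0, 0, 0.07], "twist": 0}, {"offset": [0, 0, 0.09], "twist": 0}, {"offset": [0, 0, 0.1], "twist": 0}, {"offset": [0, 0, 0.1], "twist": 0}, {"offset": [0, 0, 0.1], "twist": 0}])

```text
time: 6.55
eef_pos: [0.441, 0.2085, 0.0476]
tcp_rot: [-0.083, 0.997, -0.0, 0.0]
contact_force: [0.8, -0.3, 0.0]
opening: 0.109
finger_force: 40.3
```

Run:
```python
from h import *
im=ctrl.read_camera("top"); sd=ctrl.read_camera("side")
a=cv2.resize(im[150:250,200:300],None,fx=4,fy=4,interpolation=cv2.INTER_CUBIC)
b=cv2.resize(sd[200:300,280:380],None,fx=4,fy=4,interpolation=cv2.INTER_CUBIC)
cv2.imwrite("pics/stage.png",np.hstack([a,b]))
s=ctrl.get_state();from scipy.spatial.transform import Rotation as R
M=R.from_quat(s["tcp_rot"]).as_matrix();p=s["eef_pos"];print(p,M.round(4),s["contact_force"])
d=np.array([M[1,1],-M[0,1],0]);f=np.array([.6225,.2374]);r=f-p[:2]
print("shim dir",np.degrees(np.arctan2(d[1],d[0])),"foot in grip frame",r@d[:2],r@M[:2,1])
t=p+d*.148;print("predicted tip",t,w2pix("top",[*t[:2],p[2]-.018]),w2pix("side",[*t[:2],p[2]-.018]))
```

```text
[0.44174262 0.20884087 0.04857012] [[-9.863e-01 -1.652e-01  2.500e-03]
 [-1.652e-01  9.863e-01  5.000e-04]
 [-2.600e-03  1.000e-04 -1.000e+00]] [-0.27036806 -0.39413521 -1.09743434]
shim dir 9.508823341629869 foot in grip frame 0.18299176289265312 -0.0016942917137493414
predicted tip [0.58770912 0.23329039 0.04857012] [251.59144176 200.29521923] [304.94664085 250.27223452]
```

View pics/stage.png

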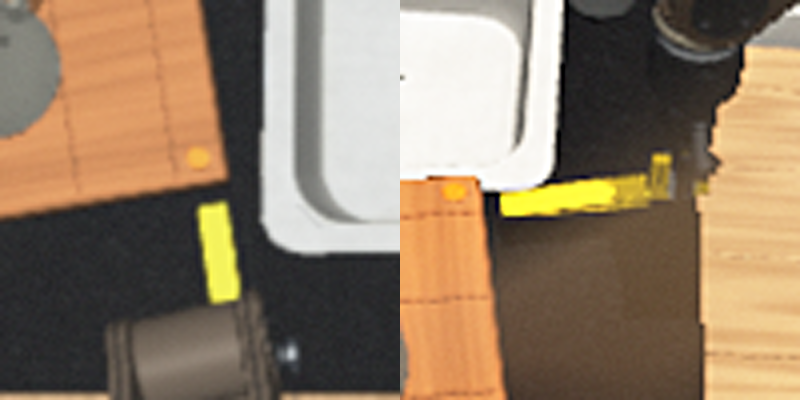

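The top view shows the tip centre at about (253.2,201), its visible rear at (256.3,225), and the plug at (249.5,189.5). The side view shows the shim held level. I'll fit its axis numerically.

```bash
cat > ax.py <<'E'
from h import *
from scipy.spatial.transform import Rotation as R
s=ctrl.get_state();M=R.from_quat(s["tcp_rot"]).as_matrix();p=s["eef_pos"];u=p[2]-.0187
im=ctrl.read_camera("top");hsv=cv2.cvtColor(im,cv2.COLOR_BGR2HSV)
m=cv2.inRange(hsv,(25,120,80),(35,255,255));m[:195]=0;m[235:]=0;m[:,:240]=0;m[:,270:]=0
d=np.array([M[1,1],-M[0,1]]);n=np.array([-d[1],d[0]])
w=[]
for v,x in np.argwhere(m):
    q=pix2w("top",x,v,u+.008)[:2]; a=(q-p[:2])@d; q=pix2w("top",x,v,u+np.clip(.0025+(.148-a)/9,.0025,.0146))[:2]; w.append(q)
w=np.array(w);a=(w-p[:2])@d;b=(w-p[:2])@n
k=(a>.07)&(a<.135)
print(len(w),"tip along",a.max(),"centreline lateral slope, at a=100:",np.polyfit(a[k]-.1,b[k],1),"width",np.ptp(b[k]))
m2=cv2.inRange(hsv,(12,200,200),(24,255,255))[180:196,242:257];
v,x=np.argwhere(m2).mean(0)+[180,242];f=pix2w("top",x,v,.054)[:2];print("plug px",x,v,f,m2.sum()/255)
for F in(f,np.array([.6225,.2374])):print("foot in tcp frame",(F-p[:2])@d,(F-p[:2])@n)
print(p,s["contact_force"])
E
python3 ax.py
```

```text
210 tip along 0.14853297944791674 centreline lateral slope, at a=100: [ 0.00752827 -0.0028368 ] width 0.0294429759458963
plug px nan nan [nan nan] 0.0
foot in tcp frame nan nan
foot in tcp frame 0.18299176289265312 -0.0016942917137493414
[0.44174262 0.20884087 0.04857012] [-0.27036806 -0.39413521 -1.09743434]ax.py:14: RuntimeWarning: Mean of empty slice.
  v,x=np.argwhere(m2).mean(0)+[180,242];f=pix2w("top",x,v,.054)[:2];print("plug px",x,v,f,m2.sum()/255)
  ret = um.true_divide(
```

>>> step_arm(motion=[{"offset": [0, 0.001, 0.01], "twist": 0}, {"offset": [0, 0.001, 0.02], "twist": 0}, {"offset": [0, 0.001, 0.026], "twist": 0}, {"offset": [0, 0.001, 0.028], "twist": 0}, {"offset": [0, 0.001, 0.029], "twist": 0}, {"offset": [0, 0.001, 0.029], "twist": 0}, {"offset": [0, 0.001, 0.029], "twist": 0}])

```text
time: 7.4
eef_pos: [0.4403, 0.2099, 0.0186]
tcp_rot: [-0.083, 0.997, -0.0, -0.0]
contact_force: [-3.6, -0.3, 4.6]
opening: 0.111
finger_force: 41.2
```

>>> step_arm(motion=[{"offset": [-0.01, 0, 0], "twist": 0}, {"offset": [-0.02, 0, 0], "twist": 0}, {"offset": [-0.03, 0, 0], "twist": 0}, {"offset": [-0.035, 0, 0], "twist": 0}, {"offset": [-0.04, 0, 0], "twist": 0}, {"offset": [-0.045, 0, 0], "twist": 0}])

```text
time: 8.0
eef_pos: [0.4845, 0.2173, 0.0186]
tcp_rot: [-0.083, 0.997, -0.0, -0.001]
contact_force: [-4.6, 0.7, 7.4]
opening: 0.11
finger_force: 41.7
```

>>> step_arm(motion=[{"offset": [0, 0, 0], "twist": 0}, {"offset": [0, 0, 0], "twist": 0}])

```text
time: 8.2
eef_pos: [0.4859, 0.2175, 0.0187]
tcp_rot: [-0.083, 0.997, 0.0, 0.001]
contact_force: [1.1, 0.6, 3.0]
opening: 0.11
finger_force: 41.0
```

>>> step_arm(motion=[{"offset": [-0.001, 0, 0], "twist": 0}, {"offset": [-0.002, 0, 0], "twist": 0}, {"offset": [-0.003, 0, 0], "twist": 0}, {"offset": [-0.004, 0, 0], "twist": 0}])

```text
time: 8.6
eef_pos: [0.4875, 0.2178, 0.0186]
tcp_rot: [-0.083, 0.997, -0.0, -0.002]
contact_force: [-4.6, 0.2, 9.6]
opening: 0.111
finger_force: 41.9
```

>>> step_arm(motion=[{"offset": [-0.001, 0, 0], "twist": 0}, {"offset": [-0.002, 0, 0], "twist": 0}, {"offset": [-0.003, 0, 0], "twist": 0}, {"offset": [-0.004, 0, 0], "twist": 0}])

```text
time: 9.0
eef_pos: [0.4914, 0.2185, 0.0186]
tcp_rot: [-0.083, 0.997, -0.0, -0.002]
contact_force: [-5.9, -0.3, 8.5]
opening: 0.11
finger_force: 41.8
```

>>> step_arm(motion=[{"offset": [-0.001, 0, 0], "twist": 0}, {"offset": [-0.002, 0, 0], "twist": 0}, {"offset": [-0.003, 0, 0], "twist": 0}])

```text
time: 9.3
eef_pos: [0.4944, 0.219, 0.0186]
tcp_rot: [-0.083, 0.997, -0.0, -0.002]
contact_force: [-5.1, -1.1, 9.1]
opening: 0.111
finger_force: 41.8
```

>>> step_arm(motion=[{"offset": [-0.001, 0, 0], "twist": 0}, {"offset": [-0.002, 0, 0], "twist": 0}, {"offset": [-0.003, 0, 0], "twist": 0}])

```text
time: 9.6
eef_pos: [0.4974, 0.2195, 0.0186]
tcp_rot: [-0.083, 0.997, -0.0, -0.002]
contact_force: [-5.6, -0.9, 9.7]
opening: 0.114
finger_force: 41.8
```

>>> step_arm(motion=[{"offset": [-0.001, 0, -0.0003], "twist": 0}, {"offset": [-0.002, 0, -0.0003], "twist": 0}, {"offset": [-0.003, 0, -0.0003], "twist": 0}])

```text
time: 9.9
eef_pos: [0.5004, 0.22, 0.0186]
tcp_rot: [-0.083, 0.997, -0.0, -0.002]
contact_force: [-3.7, -0.3, 7.0]
opening: 0.109
finger_force: 41.4
```

>>> step_arm(motion=[{"offset": [-0.001, 0, 0], "twist": 0}, {"offset": [-0.002, 0, 0], "twist": 0}, {"offset": [-0.003, 0, 0], "twist": 0}])

```text
time: 10.2
eef_pos: [0.5033, 0.2205, 0.0186]
tcp_rot: [-0.083, 0.997, -0.0, -0.002]
contact_force: [-3.6, -0.8, 6.9]
opening: 0.108
finger_force: 41.4
```

>>> step_arm(motion=[{"offset": [-0.001, 0, 0], "twist": 0}, {"offset": [-0.002, 0, 0], "twist": 0}, {"offset": [-0.003, 0, 0], "twist": 0}])

```text
time: 10.5
eef_pos: [0.5063, 0.221, 0.0186]
tcp_rot: [-0.083, 0.997, -0.0, -0.002]
contact_force: [-5.0, -0.6, 7.0]
opening: 0.114
finger_force: 41.4
```

>>> step_arm(motion=[{"offset": [-0.001, 0, -0.0004], "twist": 0}, {"offset": [-0.002, 0, -0.0004], "twist": 0}, {"offset": [-0.003, 0, -0.0004], "twist": 0}])

```text
time: 10.8
eef_pos: [0.51, 0.2215, 0.0186]
tcp_rot: [-0.083, 0.997, -0.0, -0.001]
contact_force: [-1.4, -0.5, 2.6]
opening: 0.109
finger_force: 40.8
```

>>> step_arm(motion=[{"offset": [-0.001, 0, 0], "twist": 0}, {"offset": [-0.002, 0, 0], "twist": 0}, {"offset": [-0.003, 0, 0], "twist": 0}])

```text
time: 11.1
eef_pos: [0.5135, 0.222, 0.0187]
tcp_rot: [-0.083, 0.997, -0.0, 0.0]
contact_force: [-0.6, -0.4, -0.6]
opening: 0.11
finger_force: 40.4
```

>>> step_arm(motion=[{"offset": [-0.001, 0, 0], "twist": 0}, {"offset": [-0.002, 0, 0], "twist": 0}])

```text
time: 11.3
eef_pos: [0.5155, 0.2224, 0.0188]
tcp_rot: [-0.083, 0.997, 0.0, 0.0]
contact_force: [-0.5, -0.4, -0.6]
opening: 0.116
finger_force: 40.4
```

>>> step_arm(motion=[{"offset": [-0.001, 0, 0], "twist": 0}, {"offset": [-0.002, 0, 0], "twist": 0}])

```text
time: 11.5
eef_pos: [0.5175, 0.2227, 0.019]
tcp_rot: [-0.083, 0.997, -0.0, 0.0]
contact_force: [-0.6, -0.4, -0.2]
opening: 0.111
finger_force: 40.4
```

>>> step_arm(motion=[{"offset": [-0.001, 0, 0.0003], "twist": 0}, {"offset": [-0.002, 0, 0.0003], "twist": 0}])

```text
time: 11.7
eef_pos: [0.5194, 0.2231, 0.0187]
tcp_rot: [-0.083, 0.997, -0.0, -0.0]
contact_force: [-0.3, -0.5, -0.4]
opening: 0.111
finger_force: 40.4
```

>>> step_arm(motion=[{"offset": [-0.001, 0, 0], "twist": 0}, {"offset": [-0.002, 0, 0], "twist": 0}])

```text
time: 11.9
eef_pos: [0.5213, 0.2234, 0.0187]
tcp_rot: [-0.083, 0.997, -0.0, -0.0]
contact_force: [-0.4, 0.6, -0.6]
opening: 0.108
finger_force: 40.4
```

>>> step_arm(motion=[{"offset": [-0.001, 0, 0], "twist": 0}, {"offset": [-0.002, 0, 0], "twist": 0}])

```text
time: 12.1
eef_pos: [0.5231, 0.2237, 0.0186]
tcp_rot: [-0.083, 0.997, -0.0, -0.0]
contact_force: [-0.9, -0.4, -1.0]
opening: 0.108
finger_force: 40.4
```

>>> step_arm(motion=[{"offset": [-0.001, 0, 0], "twist": 0}, {"offset": [-0.002, 0, 0], "twist": 0}])

```text
time: 12.3
eef_pos: [0.5244, 0.2239, 0.0186]
tcp_rot: [-0.083, 0.997, -0.0, -0.001]
contact_force: [-4.2, -1.4, 3.9]
opening: 0.112
finger_force: 40.9
```

>>> step_arm(motion=[{"offset": [0, 0, 0], "twist": 0}, {"offset": [0, 0, 0], "twist": 0}])

```text
time: 12.5
eef_pos: [0.5246, 0.224, 0.0187]
tcp_rot: [-0.083, 0.997, -0.0, -0.001]
contact_force: [-4.9, -1.7, 2.3]
opening: 0.112
finger_force: 40.8
```

>>> step_arm(motion=[{"offset": [-0.0005, 0, 0], "twist": 0}, {"offset": [-0.001, 0, 0], "twist": 0}])

```text
time: 12.7
eef_pos: [0.525, 0.224, 0.0186]
tcp_rot: [-0.083, 0.997, -0.0, -0.002]
contact_force: [-7.7, -1.5, 5.5]
opening: 0.111
finger_force: 41.2
```

The drag persists at a standstill and has risen to 8 N within a few mm, so the shim is pinched. Releasing.

>>> step_arm(motion=[{"offset": [0, 0, 0], "twist": 0}, {"offset": [0, 0, 0], "twist": 0}, {"offset": [0, 0, 0], "twist": 0}])

```text
time: 13.0
eef_pos: [0.525, 0.2241, 0.0186]
tcp_rot: [-0.083, 0.997, -0.0, -0.002]
contact_force: [-7.2, -1.5, 5.5]
opening: 0.11
finger_force: 41.2
```

>>> step_arm(motion=[{"offset": [0, 0, 0], "twist": 0}, {"offset": [0, 0, 0], "twist": 0}, {"offset": [0, 0, 0], "twist": 0}, {"offset": [0, 0, 0], "twist": 0}, {"offset": [0, 0, 0], "twist": 0}], gripper=0.04)

```text
time: 13.5
eef_pos: [0.5266, 0.2242, 0.0188]
tcp_rot: [-0.083, 0.997, 0.0, 0.0]
contact_force: [-0.9, -0.3, 0.3]
opening: 0.466
finger_force: 0.0
```

>>> step_arm(motion=[{"offset": [0, 0, -0.02], "twist": 0}, {"offset": [0, 0, -0.05], "twist": 0}, {"offset": [0, 0, -0.09], "twist": 0}, {"offset": [0.03, 0, -0.13], "twist": 0}, {"offset": [0.05, 0, -0.17], "twist": 0}, {"offset": [0.05, -0.04, -0.18], "twist": 0}, {"offset": [0.05, -0.09, -0.18], "twist": 0}, {"offset": [0.05, -0.14, -0.18], "twist": 0}, {"offset": [0.05, -0.18, -0.18], "twist": 0}, {"offset": [0.05, -0.22, -0.18], "twist": 0}, {"offset": [0.05, -0.25, -0.18], "twist": 0}, {"offset": [0.05, -0.25, -0.18], "twist": 0}])

```text
time: 14.7
eef_pos: [0.5189, -0.0339, 0.199]
tcp_rot: [-0.081, 0.997, -0.001, 0.0]
contact_force: [0.6, -0.2, 0.3]
opening: 0.472
finger_force: 0.0
```

Run:
```python
from h import *
im=ctrl.read_camera("top"); sd=ctrl.read_camera("side")
a=cv2.resize(im[150:250,200:300],None,fx=4,fy=4,interpolation=cv2.INTER_CUBIC)
b=cv2.resize(sd[200:300,280:380],None,fx=4,fy=4,interpolation=cv2.INTER_CUBIC)
cv2.imwrite("pics/end.png",np.hstack([a,b]))
# board shift vs initial picture
i0=cv2.imread("pics/top0.png");A,B=[cv2.cvtColor(x[165:195,205:262],cv2.COLOR_BGR2GRAY).astype(np.float32) for x in(i0,im)]
print(cv2.phaseCorrelate(A,B))
```

```text
((0.0357819061680793, 0.028708627968835998), 0.9997539059983359)
```

View pics/end.png

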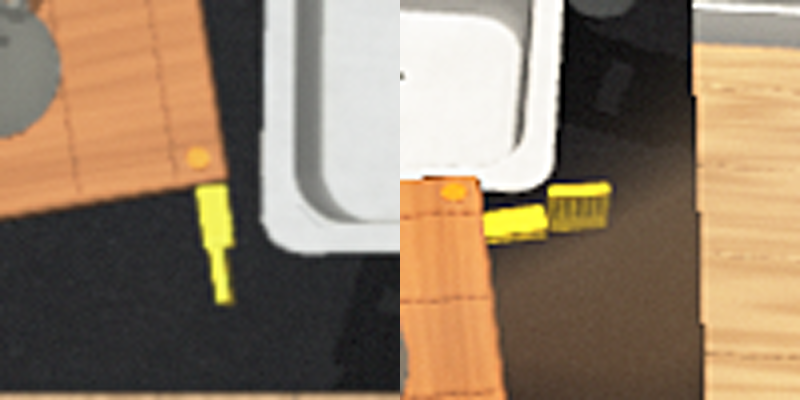

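The picture shows the board unmoved (shift about 0.1 mm). The shim lies flat under the plug's corner, with its tab at about (255,225) in the top view. While I held it, the drag included gripper pressure on the worktop, so I'll check the pinch with a gentle push on the tab's rear using closed fingers.

>>> step_arm(motion=[{"offset": [0.002, 0.03, 0], "twist": 0}, {"offset": [0.002, 0.07, 0], "twist": 0}, {"offset": [0.002, 0.11, 0], "twist": 0}, {"offset": [0.002, 0.15, 0], "twist": 0}, {"offset": [0.002, 0.19, 0], "twist": 0}, {"offset": [0.002, 0.23, 0], "twist": 0}, {"offset": [0.002, 0.253, 0], "twist": 0}, {"offset": [0.002, 0.253, 0.03], "twist": 0}, {"offset": [0.002, 0.253, 0.06], "twist": 0}, {"offset": [0.002, 0.253, 0.08], "twist": 0}, {"offset": [0.002, 0.253, 0.08], "twist": 0}, {"offset": [0.002, 0.253, 0.08], "twist": 0}], gripper=0.0, grip_force=20)

```text
time: 16.0
eef_pos: [0.4739, 0.2194, 0.1189]
tcp_rot: [-0.084, 0.996, 0.0, -0.0]
contact_force: [0.5, 0.6, 0.8]
opening: 0.001
finger_force: 0.0
```

>>> step_arm(motion=[{"offset": [0, -0.004, 0.03], "twist": 0}, {"offset": [0, -0.004, 0.06], "twist": 0}, {"offset": [0, -0.004, 0.085], "twist": 0}, {"offset": [0, -0.004, 0.098], "twist": 0}, {"offset": [0, -0.004, 0.098], "twist": 0}, {"offset": [0, -0.004, 0.098], "twist": 0}])

```text
time: 16.6
eef_pos: [0.4764, 0.215, 0.0222]
tcp_rot: [-0.083, 0.997, 0.0, 0.001]
contact_force: [1.0, 0.8, 0.8]
opening: -0.005
finger_force: 0.0
```

>>> step_arm(motion=[{"offset": [-0.003, 0, 0], "twist": 0}, {"offset": [-0.006, 0, 0], "twist": 0}, {"offset": [-0.009, 0, 0], "twist": 0}, {"offset": [-0.011, 0, 0], "twist": 0}, {"offset": [-0.011, 0, 0], "twist": 0}])

```text
time: 17.1
eef_pos: [0.4865, 0.2165, 0.021]
tcp_rot: [-0.083, 0.997, 0.0, 0.0]
contact_force: [-1.0, 0.5, -0.6]
opening: -0.004
finger_force: 0.0
```

>>> step_arm(motion=[{"offset": [-0.001, 0, 0], "twist": 0}, {"offset": [-0.002, 0, 0], "twist": 0}])

```text
time: 17.3
eef_pos: [0.4878, 0.2167, 0.0206]
tcp_rot: [-0.083, 0.997, -0.0, -0.0]
contact_force: [-0.7, -0.3, 0.5]
opening: 0.0
finger_force: 0.0
```

>>> step_arm(motion=[{"offset": [-0.0005, 0, 0], "twist": 0}, {"offset": [-0.001, 0, 0], "twist": 0}])

```text
time: 17.5
eef_pos: [0.4889, 0.2169, 0.0207]
tcp_rot: [-0.083, 0.997, -0.0, -0.0]
contact_force: [-0.7, 1.0, -0.3]
opening: 0.001
finger_force: 0.0
```

>>> step_arm(motion=[{"offset": [-0.0005, 0, 0], "twist": 0}, {"offset": [-0.001, 0, 0], "twist": 0}])

```text
time: 17.7
eef_pos: [0.4894, 0.217, 0.0206]
tcp_rot: [-0.083, 0.997, -0.0, -0.001]
contact_force: [-2.0, 0.1, 2.1]
opening: -0.004
finger_force: 1.2
```

>>> step_arm(motion=[{"offset": [-0.0005, 0, 0], "twist": 0}, {"offset": [-0.001, 0, 0], "twist": 0}])

```text
time: 17.9
eef_pos: [0.4894, 0.217, 0.0204]
tcp_rot: [-0.083, 0.997, -0.0, -0.002]
contact_force: [-6.3, -0.7, 5.2]
opening: -0.0
finger_force: 3.3
```

>>> step_arm(motion=[{"offset": [-0.0005, 0, 0], "twist": 0}, {"offset": [-0.0005, 0, 0], "twist": 0}])

```text
time: 18.1
eef_pos: [0.4894, 0.217, 0.0203]
tcp_rot: [-0.083, 0.997, -0.0, -0.003]
contact_force: [-6.9, -0.7, 6.1]
opening: 0.002
finger_force: 3.4
```

>>> step_arm(motion=[{"offset": [0.01, 0, 0], "twist": 0}, {"offset": [0.02, 0, 0], "twist": 0}, {"offset": [0.03, 0, 0], "twist": 0}, {"offset": [0.03, 0, -0.04], "twist": 0}, {"offset": [0.03, 0, -0.08], "twist": 0}, {"offset": [0.03, 0, -0.12], "twist": 0}, {"offset": [0.03, 0, -0.15], "twist": 0}, {"offset": [0.03, 0, -0.15], "twist": 0}, {"offset": [0.03, 0, -0.15], "twist": 0}, {"offset": [0.03, 0, -0.15], "twist": 0}])

```text
time: 19.1
eef_pos: [0.4604, 0.2121, 0.1689]
tcp_rot: [-0.083, 0.997, -0.0, -0.001]
contact_force: [0.1, -0.1, -0.4]
opening: -0.001
finger_force: 0.0
```

Run:
```python
from h import *
im=ctrl.read_camera("side");i0=cv2.imread("pics/side0.png")
A,B=[cv2.cvtColor(x[245:320,285:304],cv2.COLOR_BGR2GRAY).astype(np.float32) for x in(i0,im)]
print(cv2.phaseCorrelate(A,B)); print(ctrl.sign_off())
```

```text
((0.27111218039967255, 0.37431468183766015), 0.6753143823941549)
the job is handed in; nothing more can be done
None
```

I slid the yellow shim thin end first under the short foot and let go. Afterwards it held still against a 7 N push on its tab, and the top camera showed the board shifted only about 0.1 mm. The arm stayed clear of the glass, shaker and tin. I handed the job in after about 19 s; the hand-in returned no verdict.

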